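Bring the lion round and point it out

ROBOT

A 6-joint arm with a two-finger parallel gripper is mounted at the origin on the work surface. World frame = base frame: x ahead of the robot, y to its left, z up, the work surface at z = 0. Lengths are in m, angles in rad, forces in N, time in s.
With the tool pointing down it reaches from about 0.425 to 0.95 m from the base axis. Payload 14.7 kg.
Tool frame: the origin (TCP) lies midway between the tips of the shut fingers; the grasp point (between the pads) lies 19 mm behind it; y points along the fingers, x is the direction in which the jaws open and shut, and the axes are right-handed (so a half turn about y gives the same grasp; the last joint's range is limited). The gripper opens to 85 mm and grips with 20 to 120 N. Pads are 22 mm wide; open, the fingers measure 114 mm over their backs; the gripper's body (76 mm by 85 mm) begins 54 mm behind the grasp point. The pads swing forward as they close: fully open they stand 13 mm farther back than shut.
Start: joints at [-1.392, 0.48, 1.596, -0, 1.065, -0.047], TCP at [0.146, -0.633, 0.231] pointing down, gripper open.
Joint ranges: [-2.75, 2.75], [-0.82, 2.05], [0.23, 2.67], [-1.56, 4.7], [0.09, 2.69], [-2.92, 2.92]. Speed limits (rad/s): [1.89, 1.89, 2.39, 3.01, 3.01, 3.01].

INTERFACE

Orientations are given as a 3x3 rotation matrix whose columns are the frame's x, y, z axes.
In Python, from cell import env gives the robot as it stands.
- The arm moves only by the tool drive_tool, never from a script. Its argument "deltas" is text: rows parted by semicolons, each of 7 numbers parted by spaces: the opening, from 0 (shut) to 1 (fully open), then the shift along the tool's x, y, z in mm, then the turn, a rotation vector about the tool's x, y, z in rad. A call has 1 to 12 rows; each row is the pose to reach, as a shift and turn from the pose commanded when the call began, along the tool's axes at that moment; what a row does not reach only later rows make up. A row lasts 1/10 s, in which the tool goes at most 50 mm and 8.59 degrees, less where a joint would pass 70% of its speed; a pose out of reach is approached as far as the arm can. A call with a gripper value outside its range is refused whole. The fingers move at their own pace and stop on an object; "squeeze" is the grip in N (left out, the last holds). Time passes only in rows, so rows that repeat a pose let the fingers close. It gives the time, the measured TCP pose, the force and the opening at its end, in the units of the state.
- env.observe(): the state, without advancing time (a new reading comes with each control period).
- env.grab_frame(name): name is "side" or "top" or "wrist"; returns a dict with "image" (384x512x3 uint8, blue, green, red), "fovy" (degrees; the focal length in pixels is half the picture's height over the tangent of half this angle, whatever the lens; pixels are square), "cx", "cy" (the principal point, pixels), "dist" ([k1, k2, p1, p2, k3] as OpenCV has them; the pictures are not rectified), "position" and "attitude" of the camera in the world. Camera axes: x right, y down, z forward; pixel columns grow to the right and rows downward; lengths in m; the calibration is good to about 2 mm. A picture is of the moment at which its call begins. There is no depth.
- env.finish_job(): hands the job in, once; it reports no verdict.
The state is a dict: "clock": time; "q": joint angles; "qd": joint speeds; "tau": joint torques, N m; "tcp_pos": TCP position; "orientation": TCP orientation; "wrist_force": force on the tool from outside, world axes, zero at the start; "wrist_torque": the same for the moment, N m; "width": finger opening in m.
Only numpy, scipy, OpenCV 4.12 (cv2) and the standard library are available. Lean on these libraries where they do the work, as an engineer would, in place of code of your own. Each camera call takes 0.05 s, during which the arm holds its last target.

TASK

A customer asks about the carved lion: push the upright knob on the rim of the turntable gently round with your fingertips, without gripping it, until the lion stands squarely in line with the brass arrow, and leave the turntable at rest there. Then point at the lion: bring the fingertips two or three centimetres above the middle of its back, keep them there for two seconds, and finish with the hand still pointing. Do not touch the lion or the other pieces on the turntable, and leave everything else on the shelf where it is.

Things in the scene. Friction and masses are not known exactly. Their poses are not given: they have to be found in the camera images.
- foot: Fixed dark wooden foot under the turntable, a disc with a 60 mm wide tongue that sticks out from under the turntable and bears a brass arrow (chevron). Origin: on the shelf, on the turntable's upright axis. Its +x axis runs from the turntable's axis to the arrow.
- turntable: Round teak turntable, 340 mm across, 18 mm thick, top face 32 mm above the shelf. Origin: on its axis at its underside, 14 mm above the shelf. It turns freely either way about the upright axis against light friction (about 2 N at the knob) and stops where it is left. Its +x axis points to its knob.
- knob_mid (a point): Upright round knob standing on the turntable's rim, 150 mm from the axis: a post 22 mm in diameter with a 28 mm ball at its top, rising 72 mm above the turntable's top face. This point is on the post's axis, 30 mm above the turntable's top face (62 mm above the shelf). The wood is hard: come onto it slowly (about 5 cm/s or less), a sharp knock or a grip (over 30 N) counts as rough. The nearest pieces on the turntable are more than 120 mm from it (centre to centre).
- front_spot (a point): The place at the arrow where the lion is to stand: a point at the height of the turntable's top face, 85 mm from the axis towards the brass arrow. It does not turn with the turntable.
- lion_mid (a point): Carved ebony lion (ruff-like mane, thin tail) standing loose on the turntable, its centre 85 mm from the axis: about 90 mm long, 44 mm wide and 76 mm high, on an 8 mm plate. This point is at its centre, 38 mm above the turntable's top face. It faces along this frame's +x.
- lion_top (a point): Point over the lion's centre at the height of the top of its mane, 76 mm above the turntable's top face; no part of the lion is higher.
- elephant: Carved ebony elephant (trunk, broad ears) standing loose on the turntable 85 mm from its axis: about 90 mm long, 44 mm wide, 71 mm high. Origin: centre of its underside. Not to be touched.
- bead_bowl: Copper bowl heaped with wooden beads, 86 mm across, 54 mm high, standing loose on the turntable 85 mm from its axis. Origin: centre of its underside. Not to be touched.
- abacus: Bead abacus in an upright plastic frame, 220 mm wide, 70 mm deep, 180 mm high, on the shelf to the left. Origin: centre of its underside.
- candlestick: Pewter candlestick, 90 mm across its foot, 172 mm high, on the right. Origin: centre of its underside.
- bead_jar: Glass jar with a lid, 72 mm across, 110 mm high, on the right. Origin: centre of its underside.
- drum: Small wooden drum, 84 mm across, 106 mm high, on the left. Origin: centre of its underside.
- lion: The same lion; origin at the centre of its underside.
Mind the look-alikes: they are no part of the job. Leave any green, purple or turquoise look-alike of the lion alone.

How it is judged:
On the way, in this order (a step that is already met when the one before it is completed fails the run):
1. the lion stands at the arrow and the turntable is at rest, released (horizontal distance between lion_mid and front_spot below 0.018 m and angular speed of turntable below 0.05 rad/s and contact force between the fingers and turntable below 0.2 N), for 0.3 s.
2. the fingertips point at the lion from just above it for two seconds (horizontal distance between lion_mid and front_spot below 0.018 m and angular speed of turntable below 0.05 rad/s and horizontal distance between the grasp point and lion_top below 0.03 m and z of the grasp point in the frame of lion_top between 0.012 and 0.085 m), for 1.8 s.
At the end, for the whole second after the job is handed in: The turntable rests with the lion's centre within 18 mm of the place at the arrow, all three pieces upright on it, and the hand still points: the point between the finger pads is within 30 mm sideways of the lion's centre and 12 to 85 mm above the top of its mane (all of step 2 and angle between each of lion_mid, elephant, bead_bowl's own z axis and vertical below 0.2 rad); the robot touches nothing.
It fails at once if the lion, the elephant or the bowl is touched by the robot (contact force between any of the arm, the fingers and lion above 0.4 N or contact force between any of the arm, the fingers and elephant above 0.4 N or contact force between any of the arm, the fingers and bead_bowl above 0.4 N).
It fails at once if the knob is gripped or shoved hard (over 30 N) (contact force between the fingers and turntable above 30 N).
It fails at once if a piece slides off its place on the turntable, is lifted, or falls over (angle between any of lion_mid, elephant, bead_bowl's own z axis and vertical above 0.4 rad or z of lion_mid in the frame of turntable above 0.066 m or z of any of elephant, bead_bowl in the frame of turntable above 0.028 m or horizontal distance between any of lion_mid, elephant, bead_bowl and turntable above 0.105 m).
It fails at once if something else on the shelf is moved more than 20 mm (distance of any of abacus, candlestick, bead_jar, drum from where it was at the start of the episode above 0.02 m).
It also fails if it takes over 67 s, if anything falls off the work surface, if the arm or the gripper's body presses on something with over 40 N, if the wrist force passes 120 N, or if a joint passes its speed limit or range.

## Working session

There is one attempt and no reset: what is moved stays moved. The work goes in short steps, Python scripts to look and compute and a tool call to move; the robot and the scene stay as the last step left them, time stands still between calls to the robot, and variables do not carry over. Pictures are saved under pics/ and viewed, and the job is handed in when it is done.

Besides the shell and the picture viewer there is one more tool, called after "Call:" as name(argument=value, ...) on one line, values as JSON. drive_tool: Moves the arm, as the interface text tells. Its arguments: {"type":"object","properties":{"deltas":{"type":"string"},"squeeze":{"type":"number"}},"required":["deltas"]}

```bash
ls; mkdir -p pics; python3 - <<'E'
from cell import env
import cv2
o=env.observe();print({k:(v if k in('clock','tcp_pos','orientation','width') else 0) for k,v in o.items()})
for n in ("side","top","wrist"):
    f=env.grab_frame(n);cv2.imwrite(f"pics/a_{n}.png",f["image"])
    print(n,f["fovy"],f["cx"],f["cy"],f["dist"],f["position"],f["attitude"])
E
```

```text
pics
{'clock': 0.0, 'q': 0, 'qd': 0, 'tau': 0, 'tcp_pos': array([ 0.14547094, -0.63309337,  0.2306594 ]), 'orientation': array([[ 2.23890745e-01, -2.11141484e-04,  9.74614226e-01],
       [-9.74613485e-01,  1.20367360e-03,  2.23890835e-01],
       [-1.22039006e-03, -9.99999253e-01,  6.37100408e-05]]), 'wrist_force': 0, 'wrist_torque': 0, 'width': 0.08554231847713102}
side 55.28214334096268 254.31396760984575 195.71745951244003 [-0.06653013  0.          0.          0.          0.        ] [0.13661755 0.7040466  0.94292226] [[-0.8770107  -0.36272796  0.31508833]
 [-0.48025193  0.64199718 -0.5976602 ]
 [ 0.01450225 -0.67547617 -0.7372392 ]]
top 45.96857020178685 260.21522960748734 195.55758622996996 [0.06214931 0.         0.         0.         0.        ] [0.30794939 0.03769398 1.58614172] [[ 0.01887104 -0.99282023  0.11811808]
 [-0.99976222 -0.02002879 -0.00862218]
 [ 0.01092604 -0.11792729 -0.99296212]]
wrist 70.60105624771516 256.74607483781267 188.8054772933593 [-0.01081014  0.          0.          0.          0.        ] [ 0.22599392 -0.61540512  0.37328519] [[ 2.23624952e-01 -9.24799064e-01 -3.07796317e-01]
 [-9.74675235e-01 -2.12265434e-01 -7.03674034e-02]
 [-2.58810063e-04  3.15737355e-01 -9.48846592e-01]]
```

View pics/a_side.png

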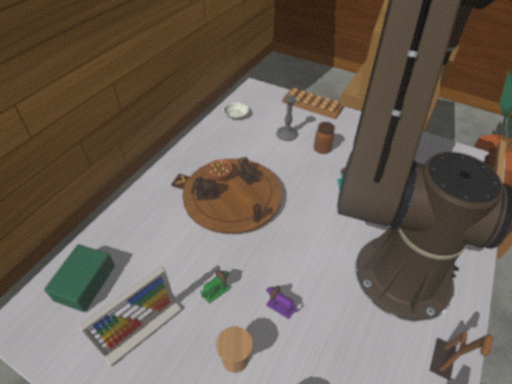

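View pics/a_top.png

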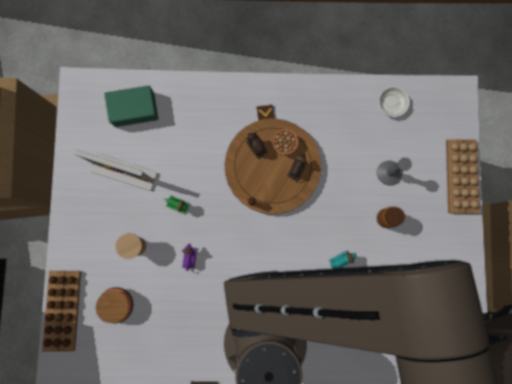

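```bash
python3 - <<'E'
import cv2,numpy as np
t=cv2.imread("pics/a_top.png")[95:220,215:335];s=cv2.imread("pics/a_side.png")[145:240,165:290]
a=cv2.resize(t,(400,416),interpolation=cv2.INTER_CUBIC);b=cv2.resize(s,(400,304),interpolation=cv2.INTER_CUBIC)
c=np.zeros((416,800,3),np.uint8);c[:,:400]=a;c[:304,400:]=b
cv2.imwrite("pics/b.png",cv2.convertScaleAbs(c,alpha=1.7))
E
```

```text
(no output)
```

View pics/b.png

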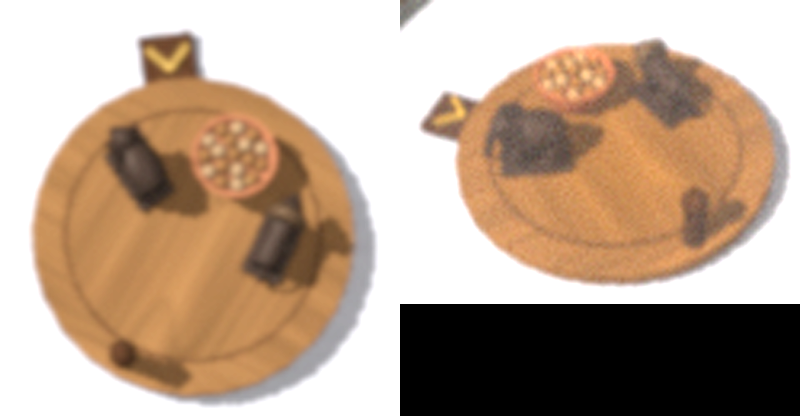

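View pics/a_wrist.png

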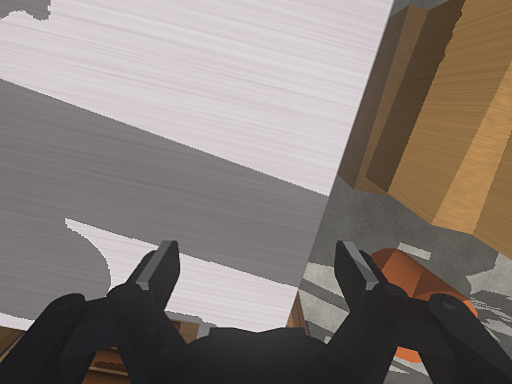

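```bash
cat > h.py <<'E'
import cv2,numpy as np
def ray(f,uv):
    F=f["image"].shape[0]/2/np.tan(np.radians(f["fovy"])/2)
    K=np.array([[F,0,f["cx"]],[0,F,f["cy"]],[0,0,1]])
    p=cv2.undistortPoints(np.array(uv,float).reshape(-1,1,2),K,np.array(f["dist"],float)).reshape(-1,2)
    d=np.c_[p,np.ones(len(p))]@np.array(f["attitude"]).T
    return np.array(f["position"]),d
def plane(f,uv,z):
    c,d=ray(f,uv);s=(z-c[2])/d[:,2];return c+d*s[:,None]
def proj(f,P):
    F=f["image"].shape[0]/2/np.tan(np.radians(f["fovy"])/2)
    K=np.array([[F,0,f["cx"]],[0,F,f["cy"]],[0,0,1]]);R=np.array(f["attitude"])
    r,_=cv2.Rodrigues(R.T);t=-R.T@np.array(f["position"])
    return cv2.projectPoints(np.array(P,float).reshape(-1,1,3),r,t,K,np.array(f["dist"],float))[0].reshape(-1,2)
def two(f,u,g,v):
    c,d=ray(f,u);e,k=ray(g,v);d=d[0]/np.linalg.norm(d);k=k[0]/np.linalg.norm(k)
    A=(np.eye(3)-np.outer(d,d));B=np.eye(3)-np.outer(k,k)
    X=np.linalg.solve(A+B,A@c+B@e);return X,np.linalg.norm(A@(X-c))
E
python3 - <<'E'
from cell import env
from h import *
f=env.grab_frame("top");im=f["image"];hsv=cv2.cvtColor(im,cv2.COLOR_BGR2HSV)
roi=np.zeros(im.shape[:2],np.uint8);roi[100:225,215:335]=1
m=((hsv[...,1]>70)&(roi>0)).astype(np.uint8)*255
m[:119]=0
c=max(cv2.findContours(m,cv2.RETR_EXTERNAL,cv2.CHAIN_APPROX_NONE)[0],key=cv2.contourArea)[:,0]
hull=cv2.convexHull(c)[:,0]; hull=c
P=plane(f,hull[hull[:,1]>125],0.032)[:,:2]
A=np.c_[2*P,np.ones(len(P))];x=np.linalg.lstsq(A,(P**2).sum(1),rcond=None)[0];r=np.sqrt(x[2]+x[:2]@x[:2]);C=x[:2]
print("C",C,"r",r)
# arrow
y=cv2.inRange(hsv,(18,90,120),(35,255,255));y[:100]=0;y[122:]=0;y[:,:250]=0;y[:,282:]=0
q=np.argwhere(y>0)[:,::-1];print("arrow px",q.mean(0),len(q));a=plane(f,q.mean(0),.014)[0];print(a,np.degrees(np.arctan2(*(a[:2]-C)[::-1])))
# tongue
w=((hsv[...,2]<110)&(hsv[...,1]>60)).astype(np.uint8);
# dark blobs
d=((im.max(2)<62)&(roi>0)).astype(np.uint8)
n,l,st,ce=cv2.connectedComponentsWithStats(d)
for i in range(1,n):
    if st[i,4]>15:
        X=plane(f,ce[i],.075)[0];v=X[:2]-C;print(ce[i],st[i],X[:2],np.linalg.norm(v),np.degrees(np.arctan2(v[1],v[0])))
k=plane(f,(251.6,201),.09)[0];v=k[:2]-C;print("knob",k,np.linalg.norm(v),np.degrees(np.arctan2(v[1],v[0])))
b=plane(f,(285.5,142),.08)[0];v=b[:2]-C;print("bowl",b,np.linalg.norm(v),np.degrees(np.arctan2(v[1],v[0])))
E
```

```text
C [ 0.59948606 -0.01710566] r 0.1657179863569298
arrow px [264.80769231 112.53846154] 26
[0.7935634  0.01328749 0.014     ] 8.900418065887957
[257.43571429 145.67142857] [248 133  20  25 280] [0.65847721 0.03725855] 0.08022108903343449 42.662599364736344
[298.52       168.18666667] [289 153  18  27 225] [ 0.58366926 -0.10339157] 0.0877235969336346 -100.38739075185588
[309.47058824 171.5       ] [307 164   5  16  34] [ 0.57304543 -0.14055095] 0.12624518091860287 -102.08946267742779
[253.   201.75] [251 199   5   6  24] [0.46629632 0.04838694] 0.148420981859586 153.81554501635023
knob [0.46713668 0.05298348 0.09      ] 0.1497626411699668 152.0953500350805
bowl [ 0.672029   -0.05780786  0.08      ] 0.08318141121634627 -29.29579824116438
```

```bash
cat >> h.py <<'E'
from scipy.spatial.transform import Rotation as Ro
def tool(zaz):
    z=np.array([np.cos(zaz),np.sin(zaz),0]);y=np.array([0,0,-1.]);return np.c_[np.cross(y,z),y,z]
def rel(p0,R0,p,zaz):
    """shift mm & rotvec from commanded pose p0,R0"""
    return np.r_[R0.T@(np.array(p)-p0)*1000,Ro.from_matrix(R0.T@tool(zaz)).as_rotvec()]
E
python3 - <<'E'
from cell import env
from h import *
o=env.observe();p,R=o["tcp_pos"],o["orientation"]
r=np.radians
for P,a in [((.40,-.42,.26),r(43)),((.47,-.2,.26),r(62)),((.495,.105,.26),r(62))]: print(np.round(rel(p,R,P,a),3))
E
```

```text
[-1.50849e+02 -2.89600e+01  2.95766e+02 -0.00000e+00 -5.25000e-01
 -1.00000e-03]
[-3.49586e+02 -2.88010e+01  4.13254e+02 -0.00000e+00 -8.56000e-01
 -1.00000e-03]
[-6.41242e+02 -2.85710e+01  5.05919e+02 -0.00000e+00 -8.56000e-01
 -1.00000e-03]
```

Call:
drive_tool(deltas="0 -25 -20 50 0 -0.1 0;0 -50 -29 98 0 -0.2 0;0 -75 -29 147 0 -0.3 0;0 -100 -29 196 0 -0.4 0;0 -125 -29 245 0 -0.5 0;0 -151 -29 296 0 -0.525 0;0 -184 -29 316 0 -0.6 0;0 -217 -29 336 0 -0.7 0;0 -250 -29 356 0 -0.8 0;0 -284 -29 376 0 -0.856 0;0 -317 -29 396 0 -0.856 0;0 -350 -29 413 0 -0.856 0", squeeze=20)

```text
clock: 1.4
tcp_pos: [0.4701, -0.1982, 0.2603]
orientation: [[0.883, 0.0, 0.469], [-0.469, -0.0, 0.883], [0.0, -1.0, 0.0]]
wrist_force: [1.7, 0.2, 0.6]
width: 0.0003
```

Call:
drive_tool(deltas="0 -18 0 42 0 0 0;0 -36 0 84 0 0 0;0 -54 0 126 0 0 0;0 -72 0 168 0 0 0;0 -90 0 210 0 0 0;0 -108 0 252 0 0 0;0 -120 0 280 0 0 0;0 -120 0 280 0 0 0")

```text
clock: 2.2
tcp_pos: [0.4954, 0.107, 0.2603]
orientation: [[0.884, 0.0, 0.467], [-0.467, 0.001, 0.884], [-0.0, -1.0, 0.001]]
wrist_force: [0.3, 0.3, 0.7]
width: -0.0
```

```bash
python3 - <<'E'
from cell import env
from h import *
for n in ("wrist","top","side"):
    f=env.grab_frame(n);cv2.imwrite(f"pics/c_{n}.png",f["image"])
E
```

```text
(no output)
```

View pics/c_wrist.png

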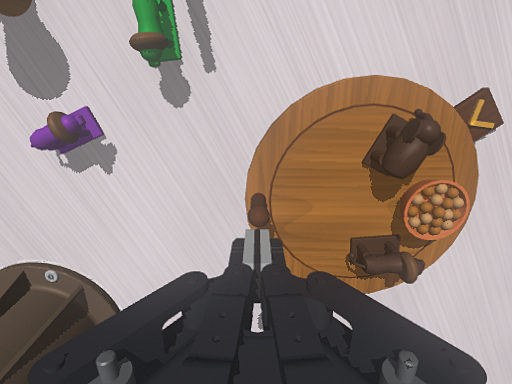

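```bash
python3 - <<'E'
import cv2
im=cv2.imread("pics/c_wrist.png")[75:305,335:512]
cv2.imwrite("pics/d.png",cv2.convertScaleAbs(cv2.resize(im,None,fx=2.6,fy=2.6,interpolation=cv2.INTER_CUBIC),alpha=1.6))
E
```

```text
(no output)
```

View pics/d.png

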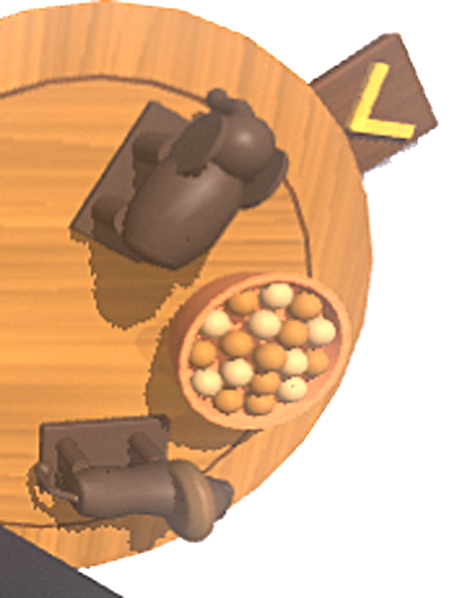

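```bash
python3 - <<'E'
from cell import env
from h import *
f=env.grab_frame("wrist");im=f["image"];hsv=cv2.cvtColor(im,cv2.COLOR_BGR2HSV)
m=((hsv[...,1]>100)&(hsv[...,2]>70)).astype(np.uint8);m[:70]=0
m=cv2.morphologyEx(m,cv2.MORPH_OPEN,np.ones((9,9)))
c=max(cv2.findContours(m,cv2.RETR_EXTERNAL,cv2.CHAIN_APPROX_NONE)[0],key=cv2.contourArea)[:,0]
P=plane(f,c,.032)[:,:2];C=np.array([.6,-.017])
for _ in range(8):
    d=np.linalg.norm(P-C,axis=1);k=abs(d-.17)<(.02 if _<4 else .006)
    Q=P[k];A=np.c_[2*Q,np.ones(len(Q))];x=np.linalg.lstsq(A,(Q**2).sum(1),rcond=None)[0];C=x[:2];r=np.sqrt(x[2]+C@C)
print("C",C,r,k.sum())
y=cv2.inRange(hsv,(20,130,150),(35,255,255));y[:,:460]=0;y[140:]=0
q=np.argwhere(y>0)[:,::-1];print(q.mean(0),len(q));a=plane(f,q.mean(0),.014)[0];v=a[:2]-C;print("arrow",a,np.degrees(np.arctan2(v[1],v[0])))
az=lambda X:(np.round(X[:2],4),np.linalg.norm(X[:2]-C),np.degrees(np.arctan2(*(X[:2]-C)[::-1])))
print("knob",az(plane(f,(257.5,199),.09)[0]))
uv=np.array([(38,422),(165,416)])/2.6+[335,75]
for X in plane(f,uv,.04): print("plate corner",az(X))
t=env.grab_frame("top")
print(two(t,(298.5,168),f,(384,260)))
E
```

```text
C [ 0.6051486  -0.01471472] 0.16734227515454736 443
[475.33333333 119.        ] 12
arrow [0.79274386 0.00743231 0.014     ] 6.733031428682614
knob (array([0.4803, 0.0705]), np.float64(0.15116166739346962), np.float64(145.70101403914086))
plate corner (array([ 0.565 , -0.0655]), np.float64(0.06474090892926357), np.float64(-128.36787280245073))
plate corner (array([ 0.6313, -0.0965]), np.float64(0.08585053805387792), np.float64(-72.27717792457274))
(array([ 0.58919639, -0.10412265,  0.06747409]), np.float64(0.0034540864534741904))
```

```bash
python3 - <<'E'
from cell import env
from h import *
f=env.grab_frame("wrist");t=env.grab_frame("top")
print(plane(f,(258.5,215),.09)[0],two(t,(251.8,201),f,(258.5,215)))
# groove ring/centre check, arrow tip two views
print(two(t,(264.8,112.5),f,(477,116)))
cv2.imwrite("pics/e.png",np.hstack([cv2.resize(f["image"][180:250,220:300],None,fx=5,fy=5),cv2.resize(t["image"][180:250,215:295],None,fx=5,fy=5)]))
o=env.observe();p,R=o["tcp_pos"],o["orientation"]
C=np.array([.602,-.016])
def push(th,gap):
    th=np.radians(th);u=np.array([np.cos(th),np.sin(th)]);s=np.array([-u[1],u[0]])
    return C+.15*u-gap*s, th-np.pi/2
q,a=push(152,.06);print(q,a,rel(p,R,(*q,.052),a))
E
```

```text
[0.47136948 0.05027855 0.09      ] (array([0.4691926 , 0.05095587, 0.08803389]), np.float64(0.00228912332523912))
(array([0.79066932, 0.01311989, 0.02250283]), np.float64(0.0005107417405261102))
[0.49772615 0.10739759] 1.0821041362364845 [-8.84865685e-02  2.08319423e+02  5.31029661e+00  7.77655504e-05
 -1.70174797e-03  9.24225456e-06]
```

View pics/e.png

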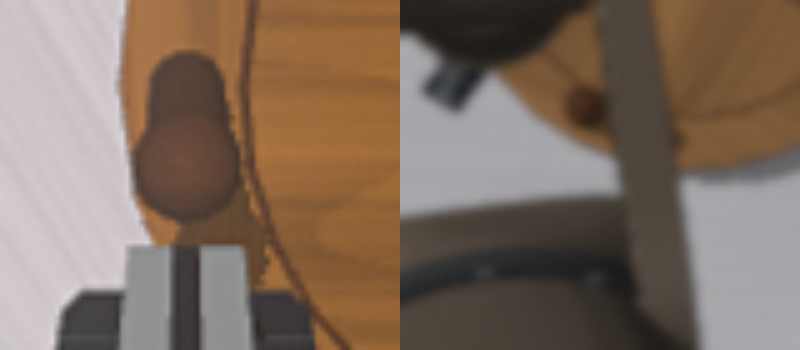

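Call:
drive_tool(deltas="0 0 40 5 0 0 0;0 0 80 5 0 0 0;0 0 120 5 0 0 0;0 0 155 5 0 0 0;0 0 180 5 0 0 0;0 0 198 5 0 0 0;0 0 208 5 0 0 0;0 0 208 5 0 0 0")

```text
clock: 3.35
tcp_pos: [0.4971, 0.1075, 0.0514]
orientation: [[0.882, -0.002, 0.47], [-0.471, -0.0, 0.882], [-0.001, -1.0, -0.001]]
wrist_force: [0.4, -0.3, -0.1]
width: -0.0
```

```bash
python3 - <<'E'
from cell import env
from h import *
f=env.grab_frame("wrist");s=env.grab_frame("side")
cv2.imwrite("pics/f.png",np.hstack([f["image"][100:300,150:400],cv2.resize(s["image"][150:270,160:310],(250,200))]))
E
```

```text
(no output)
```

View pics/f.png

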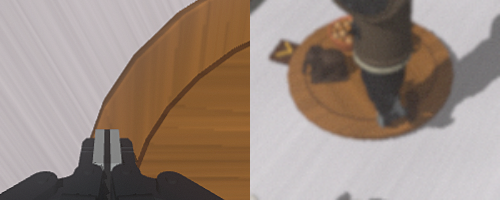

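Call:
drive_tool(deltas="0 0 0 -6 0 0 0;0 0 0 -12 0 0 0;0 0 0 -18 0 0 0;0 0 0 -22 0 0 0;0 0 0 -25 0 0 0;0 0 0 -28 0 0 0;0 0 0 -31 0 0 0;0 0 0 -34 0 0 0;0 0 0 -37 0 0 0;0 0 0 -40 0 0 0")

```text
clock: 4.45
tcp_pos: [0.4789, 0.0727, 0.0523]
orientation: [[0.883, 0.0, 0.47], [-0.47, 0.0, 0.883], [0.0, -1.0, 0.0]]
wrist_force: [0.9, 2.5, 0.7]
width: -0.0001
```

```bash
cat > arc.py <<'E'
from cell import env
from h import *
import sys
o=env.observe();p,R=o["tcp_pos"],o["orientation"]
C=np.array([.602,-.016]);v=p[:2]-C;a0=np.arctan2(v[1],v[0]);print(np.degrees(a0),np.linalg.norm(v),p[2])
z0=np.arctan2(R[1,2],R[0,2]);
r0=np.linalg.norm(v)
for i in range(1,13):
    d=np.radians(float(sys.argv[1])*i/12);r=r0+(.152-r0)*i/12
    q=C+r*np.array([np.cos(a0+d),np.sin(a0+d)])
    x=rel(p,R,(*q,.052),z0+d);print(np.round(x[:3],1),np.round(x[3:],3))
E
python3 arc.py 27.6
```

```text
144.22461455254214 0.1516742277916439 0.052322431950507356
[-0.7  0.3 -6. ] [-0.   -0.04  0.  ]
[ -1.2   0.3 -12.1] [-0.   -0.08  0.  ]
[ -1.5   0.3 -18.2] [-0.   -0.12  0.  ]
[ -1.4   0.3 -24.3] [-0.    -0.161  0.   ]
[ -1.2   0.3 -30.4] [-0.    -0.201  0.   ]
[ -0.7   0.3 -36.5] [-0.    -0.241  0.   ]
[  0.    0.3 -42.5] [-0.    -0.281  0.   ]
[  1.    0.3 -48.5] [-0.    -0.321  0.   ]
[  2.2   0.3 -54.5] [-0.    -0.361  0.   ]
[  3.7   0.3 -60.4] [-0.    -0.401  0.   ]
[  5.4   0.3 -66.3] [-0.    -0.442  0.   ]
[  7.3   0.3 -72.1] [-0.    -0.482  0.   ]
```

Call:
drive_tool(deltas="0 -0.5 0 -4 0 -0.03 0;0 -1 0 -9 0 -0.06 0;0 -1.5 0 -14 0 -0.09 0;0 -1.5 0 -19 0 -0.125 0;0 -1.5 0 -24 0 -0.16 0;0 -1 0 -29 0 -0.19 0;0 -1 0 -34 0 -0.225 0;0 -0.5 0 -39 0 -0.26 0;0 0.5 0 -44 0 -0.29 0;0 1 0 -49 0 -0.325 0;0 2 0 -54 0 -0.36 0;0 3.5 0 -59 0 -0.39 0")

```text
clock: 5.65
tcp_pos: [0.4541, 0.0188, 0.0524]
orientation: [[0.995, 0.0, 0.097], [-0.097, 0.0, 0.995], [0.0, -1.0, 0.0]]
wrist_force: [1.2, 2.7, 0.7]
width: 0.0001
```

```bash
python3 arc.py 24; python3 - <<'E'
from cell import env
import cv2,numpy as np
cv2.imwrite("pics/g.png",np.hstack([env.grab_frame("wrist")["image"],env.grab_frame("side")["image"][130:280,150:310].repeat(2,0).repeat(2,1)[:,:288].copy() if 0 else np.zeros((384,1,3),np.uint8)]));cv2.imwrite("pics/g2.png",env.grab_frame("side")["image"])
E
```

```text
166.747123744687 0.15192083892997216 0.052354477824436724
[-0.6  0.4 -5.3] [-0.    -0.035  0.   ]
[ -1.1   0.4 -10.6] [-0.   -0.07  0.  ]
[ -1.3   0.4 -15.8] [-0.    -0.105  0.   ]
[ -1.4   0.4 -21.2] [-0.   -0.14  0.  ]
[ -1.3   0.4 -26.5] [-0.    -0.175  0.   ]
[ -1.    0.4 -31.7] [-0.    -0.209  0.   ]
[ -0.5   0.4 -37. ] [-0.    -0.244  0.   ]
[  0.2   0.4 -42.3] [-0.    -0.279  0.   ]
[  1.    0.4 -47.5] [-0.    -0.314  0.   ]
[  2.1   0.4 -52.7] [-0.    -0.349  0.   ]
[  3.3   0.4 -57.9] [-0.    -0.384  0.   ]
[  4.7   0.4 -63. ] [-0.    -0.419  0.   ]
```

View pics/g.png

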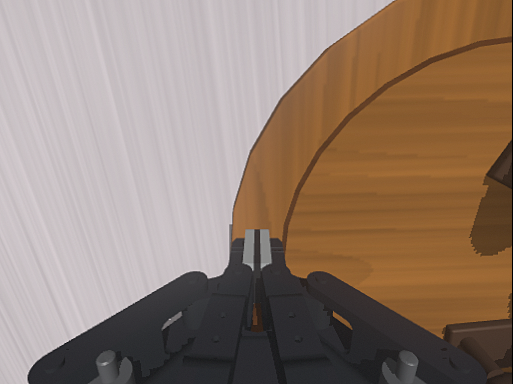

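View pics/g2.png

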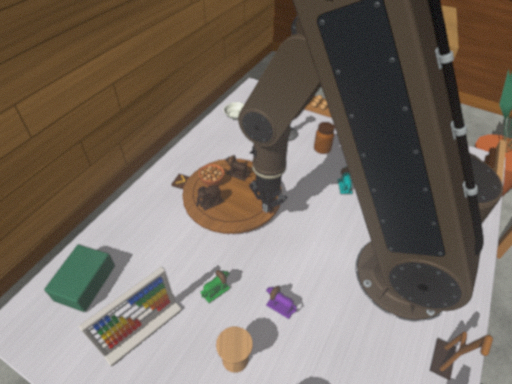

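Call:
drive_tool(deltas="0 -0.5 0 -5 0 -0.035 0;0 -1 0 -10 0 -0.07 0;0 -1.5 0 -16 0 -0.105 0;0 -1.5 0 -21 0 -0.14 0;0 -1.5 0 -26 0 -0.175 0;0 -1 0 -32 0 -0.21 0;0 -0.5 0 -37 0 -0.245 0;0 0 0 -42 0 -0.28 0;0 1 0 -47.5 0 -0.315 0;0 2 0 -53 0 -0.35 0;0 3.5 0 -58 0 -0.385 0;0 5 0 -63 0 -0.42 0")

```text
clock: 6.95
tcp_pos: [0.4527, -0.0441, 0.0523]
orientation: [[0.949, -0.001, -0.316], [0.316, 0.0, 0.949], [-0.001, -1.0, 0.0]]
wrist_force: [-1.4, 2.9, 1.5]
width: -0.0002
```

```bash
python3 arc.py 24
```

```text
-169.33664361816744 0.1519334807366524 0.05225931455184041
[-0.6  0.3 -5.3] [-0.    -0.035 -0.001]
[ -1.1   0.3 -10.6] [-0.   -0.07 -0.  ]
[ -1.3   0.3 -15.8] [-0.    -0.105 -0.   ]
[ -1.4   0.3 -21.2] [-0.   -0.14 -0.  ]
[ -1.3   0.3 -26.5] [-0.    -0.175 -0.   ]
[ -1.    0.2 -31.8] [-0.    -0.209 -0.   ]
[ -0.5   0.2 -37. ] [-0.    -0.244 -0.   ]
[  0.1   0.2 -42.3] [-0.    -0.279 -0.   ]
[  1.    0.2 -47.5] [-0.    -0.314 -0.   ]
[  2.    0.2 -52.7] [-0.    -0.349 -0.   ]
[  3.2   0.2 -57.9] [-0.    -0.384 -0.   ]
[  4.6   0.2 -63. ] [-0.    -0.419 -0.   ]
```

Call:
drive_tool(deltas="0 -0.5 0 -5 0 -0.035 0;0 -1 0 -10 0 -0.07 0;0 -1.5 0 -16 0 -0.105 0;0 -1.5 0 -21 0 -0.14 0;0 -1.5 0 -26 0 -0.175 0;0 -1 0 -32 0 -0.21 0;0 -0.5 0 -37 0 -0.245 0;0 0 0 -42 0 -0.28 0;0 1 0 -47.5 0 -0.315 0;0 2 0 -53 0 -0.35 0;0 3.5 0 -58 0 -0.385 0;0 5 0 -63 0 -0.42 0")

```text
clock: 8.15
tcp_pos: [0.4772, -0.1022, 0.0522]
orientation: [[0.738, -0.001, -0.675], [0.675, 0.0, 0.738], [-0.0, -1.0, 0.001]]
wrist_force: [-0.5, 2.0, 0.5]
width: -0.0003
```

```bash
python3 arc.py 24;python3 - <<'E'
from cell import env
import cv2,numpy as np
cv2.imwrite("pics/i1.png",env.grab_frame("wrist")["image"]);
a=env.grab_frame("side")["image"][140:240,160:300];b=env.grab_frame("top")["image"][95:220,215:335]
c=np.zeros((400,800,3),np.uint8);c[:286,:400]=cv2.resize(a,(400,286));c[:,400:784]=cv2.resize(b,(384,400));cv2.imwrite("pics/i2.png",cv2.convertScaleAbs(c,alpha=1.5))
E
```

```text
-145.35893281690767 0.15166876109428268 0.0521866937702376
[-0.7  0.2 -5.3] [-0.001 -0.035 -0.   ]
[ -1.1   0.2 -10.5] [-0.001 -0.07  -0.   ]
[ -1.4   0.2 -15.8] [-0.001 -0.105 -0.   ]
[ -1.5   0.2 -21.1] [-0.001 -0.14  -0.   ]
[ -1.4   0.2 -26.4] [-0.001 -0.175 -0.   ]
[ -1.2   0.2 -31.7] [-0.001 -0.209 -0.   ]
[ -0.7   0.2 -37. ] [-0.001 -0.244 -0.   ]
[ -0.1   0.1 -42.2] [-0.001 -0.279 -0.   ]
[  0.7   0.1 -47.5] [-0.001 -0.314 -0.   ]
[  1.7   0.1 -52.7] [-0.001 -0.349 -0.   ]
[  2.9   0.1 -57.9] [-0.001 -0.384 -0.   ]
[  4.3   0.1 -63. ] [-0.001 -0.419 -0.   ]
```

View pics/i1.png

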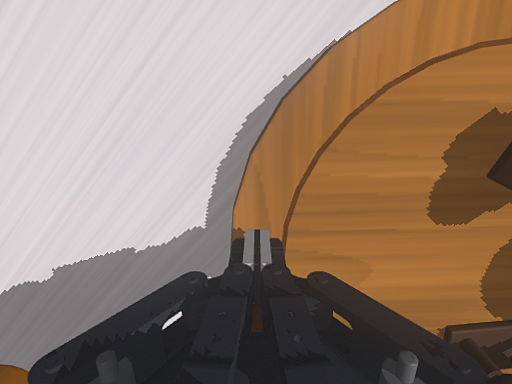

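View pics/i2.png

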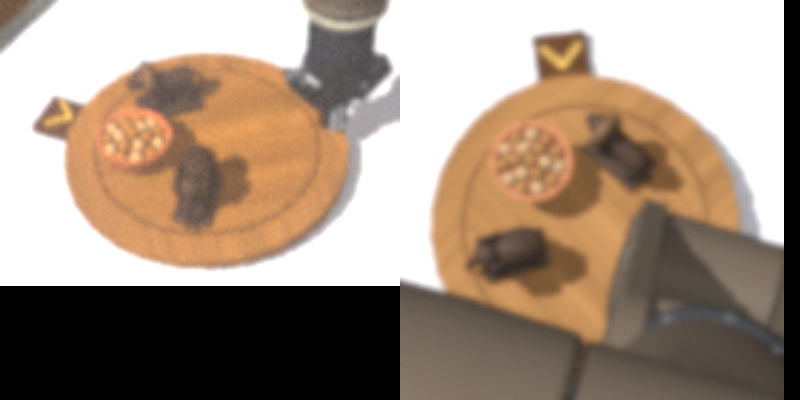

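Call:
drive_tool(deltas="0 -0.5 0 -5 0 -0.035 0;0 -1 0 -10 0 -0.07 0;0 -1.5 0 -16 0 -0.105 0;0 -1.5 0 -21 0 -0.14 0;0 -1.5 0 -26 0 -0.175 0;0 -1 0 -32 0 -0.21 0;0 -0.5 0 -37 0 -0.245 0;0 0 0 -42 0 -0.28 0;0 1 0 -47.5 0 -0.315 0;0 2 0 -52 0 -0.35 0;0 3 0 -55 0 -0.37 0;0 3.5 0 -57 0 -0.38 0")

```text
clock: 9.5
tcp_pos: [0.5185, -0.1418, 0.0522]
orientation: [[0.435, -0.001, -0.9], [0.9, 0.0, 0.435], [-0.0, -1.0, 0.001]]
wrist_force: [-1.3, 1.0, 0.8]
width: 0.0003
```

```bash
cat > meas.py <<'E'
from cell import env
from h import *
f=env.grab_frame("top");im=f["image"];hsv=cv2.cvtColor(im,cv2.COLOR_BGR2HSV)
C=np.array([.602,-.016])
roi=np.zeros(im.shape[:2],np.uint8);roi[118:200,228:312]=1
d=((im.max(2)<66)&(roi>0)).astype(np.uint8)
n,l,st,ce=cv2.connectedComponentsWithStats(d)
for i in range(1,n):
    if st[i,4]>40:
        X=plane(f,ce[i],.075)[0];v=X[:2]-C;print(ce[i],st[i],X[:2],np.linalg.norm(v),np.degrees(np.arctan2(v[1],v[0])))
# tongue
w=cv2.cvtColor(im,cv2.COLOR_BGR2GRAY)
b=((w<140)).astype(np.uint8);b[:100]=0;b[118:]=0;b[:,:245]=0;b[:,290:]=0
rows=[]
for r in range(106,118):
    c=np.flatnonzero(b[r]);rows.append((c.min(),c.max(),r))
print(rows)
a=np.array(rows,float);mid=np.c_[(a[:,0]+a[:,1])/2,a[:,2]]
P=plane(f,mid,.014)[:,:2];k=np.polyfit(P[:,0]-C[0],P[:,1]-C[1],1);print("tongue line slope az",np.degrees(np.arctan(k[0])),"offset at C",k[1],"mid az",np.degrees(np.arctan2(*(P.mean(0)-C)[::-1])),P.mean(0))
c=np.full((500,800,3),0,np.uint8);c[:,:480]=cv2.resize(im[95:220,215:335],(480,500),interpolation=cv2.INTER_CUBIC);s=env.grab_frame("side")["image"][140:240,160:270]
c[:290,480:799]=cv2.resize(s,(319,290));cv2.imwrite("pics/m.png",cv2.convertScaleAbs(c,alpha=1.5))
E
python3 arc.py 12; python3 meas.py
```

```text
-123.58122901271507 0.15104493623921153 0.052192943267917236
[-0.4  0.2 -2.6] [-0.001 -0.017 -0.   ]
[-0.8  0.2 -5.2] [-0.001 -0.035 -0.   ]
[-1.1  0.2 -7.8] [-0.001 -0.052 -0.   ]
[ -1.4   0.2 -10.5] [-0.001 -0.07  -0.   ]
[ -1.6   0.2 -13.1] [-0.001 -0.087  0.   ]
[ -1.8   0.2 -15.7] [-0.001 -0.105  0.   ]
[ -1.9   0.2 -18.4] [-0.001 -0.122  0.   ]
[ -2.    0.2 -21. ] [-0.001 -0.14   0.   ]
[ -2.1   0.2 -23.7] [-0.001 -0.157  0.   ]
[ -2.1   0.2 -26.3] [-0.001 -0.175  0.   ]
[ -2.    0.2 -29. ] [-0.001 -0.192  0.   ]
[ -1.9   0.2 -31.6] [-0.001 -0.209  0.   ]
[276.60427807 141.24064171] [267 133  20  16 187] [ 0.6752453  -0.02776428] 0.07418404316574802 -9.12461865830336
[284.97660099 178.841133  ] [228 143  84  57 812] [ 0.5462478  -0.05798379] 0.06979216357342767 -143.01869081187976
[(np.int64(257), np.int64(274), 106), (np.int64(256), np.int64(274), 107), (np.int64(256), np.int64(274), 108), (np.int64(257), np.int64(274), 109), (np.int64(257), np.int64(274), 110), (np.int64(257), np.int64(274), 111), (np.int64(257), np.int64(274), 112), (np.int64(257), np.int64(274), 113), (np.int64(257), np.int64(274), 114), (np.int64(257), np.int64(275), 115), (np.int64(257), np.int64(275), 116), (np.int64(258), np.int64(275), 117)]
tongue line slope az 6.271838277823598 offset at C 0.005109769008123867 mid az 7.747503087196663 [0.79743147 0.01058838]
```

View pics/m.png

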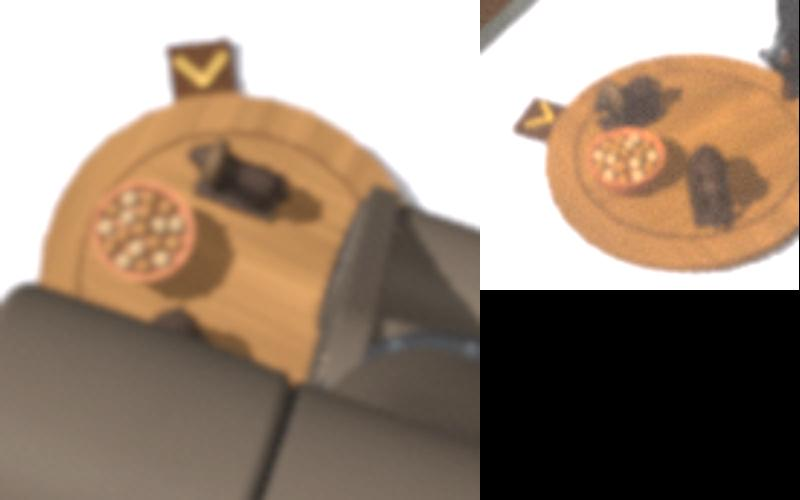

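```bash
python3 - <<'E'
from cell import env
from h import *
f=env.grab_frame("top");C=np.array([.602,-.016])
uv=np.array([(195,190),(282,217)])/4+[215,95]
P=plane(f,uv,.036)[:,:2];print(P,np.linalg.norm(P[0]-P[1]))
m=P.mean(0);d=P[0]-P[1];d/=np.linalg.norm(d);nrm=np.array([d[1],-d[0]])
if nrm@(m-C)<0:nrm=-nrm
for w in (.018,.022):
    X=m+nrm*w;v=X-C;print(X,np.linalg.norm(v),np.degrees(np.arctan2(v[1],v[0])),np.degrees(np.arctan2(d[1],d[0])))
b=plane(f,np.array((146,232))/4+[215,95],.082)[0];v=b[:2]-C;print(b,np.linalg.norm(v),np.degrees(np.arctan2(v[1],v[0])))
E
```

```text
[[ 0.67928502  0.01540639]
 [ 0.65686269 -0.06093422]] 0.07956537344055792
[ 0.68534432 -0.0278365 ] 0.08418063064891824 -8.083050441850537 73.63172831755067
[ 0.6891822  -0.02896374] 0.08814076735377445 -8.457743602496612 73.63172831755067
[0.63117405 0.05683426 0.082     ] 0.07845988865062231 68.17123465911834
```

Call:
drive_tool(deltas="0 -0.5 0 -4 0 -0.025 0;0 -1 0 -8 0 -0.05 0;0 -1.5 0 -12 0 -0.08 0;0 -1.5 0 -16 0 -0.105 0;0 -2 0 -20 0 -0.13 0;0 -2 0 -24 0 -0.16 0;0 -2 0 -28 0 -0.185 0;0 -2 0 -32 0 -0.21 0;0 -2 0 -35 0 -0.235 0;0 -1.5 0 -37 0 -0.25 0;0 -1.5 0 -38.5 0 -0.26 0;0 -1.5 0 -39.5 0 -0.265 0")

```text
clock: 10.85
tcp_pos: [0.5536, -0.1605, 0.0523]
orientation: [[0.183, -0.0, -0.983], [0.983, 0.0, 0.183], [0.0, -1.0, 0.0]]
wrist_force: [-1.4, 3.1, 0.7]
width: -0.0003
```

```bash
python3 arc.py 3|head -3; python3 meas.py
```

```text
-108.51368957431767 0.15242968237415583 0.05226723905969757
[-0.1  0.3 -0.7] [-0.    -0.004  0.   ]
[-0.1  0.3 -1.3] [-0.    -0.009  0.   ]
[270.67539267 141.7539267 ] [261 135  20  14 191] [ 0.67303593 -0.00758444] 0.07153268243190973 6.756285419312311
[276.84868421 178.41447368] [228 158  84  42 456] [ 0.5471458  -0.03050578] 0.05673976457007113 -165.18762513035267
[(np.int64(257), np.int64(274), 106), (np.int64(256), np.int64(274), 107), (np.int64(256), np.int64(274), 108), (np.int64(257), np.int64(274), 109), (np.int64(257), np.int64(274), 110), (np.int64(257), np.int64(274), 111), (np.int64(257), np.int64(274), 112), (np.int64(257), np.int64(274), 113), (np.int64(257), np.int64(274), 114), (np.int64(257), np.int64(275), 115), (np.int64(257), np.int64(275), 116), (np.int64(258), np.int64(275), 117)]
tongue line slope az 6.271838277823598 offset at C 0.005109769008123867 mid az 7.747503087196663 [0.79743147 0.01058838]
```

View pics/m.png

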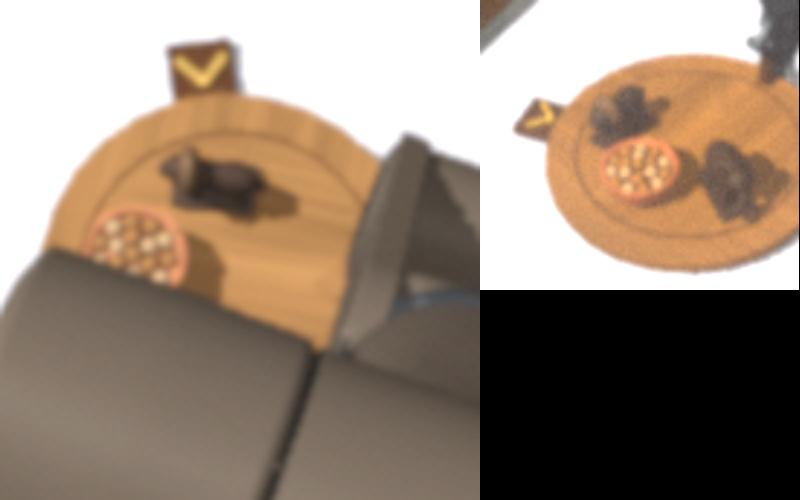

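Call:
drive_tool(deltas="0 -1.5 0 3 0 0 0;0 -1.5 0 8 0 0 0;0 -1.5 0 15 0 0 0;0 -1.5 0 25 0 0 0;0 -1.5 0 35 0 0 0;0 -1.5 -30 35 0 0 0;0 -1.5 -70 35 0 0 0;0 -1.5 -115 35 0 0 0;0 -1.5 -160 35 0 0 0;0 -1.5 -198 35 0 0 0;0 -1.5 -198 35 0 0 0;0 -1.5 -198 35 0 0 0")

```text
clock: 12.15
tcp_pos: [0.5186, -0.1556, 0.251]
orientation: [[0.184, 0.002, -0.983], [0.983, -0.001, 0.184], [-0.0, -1.0, -0.002]]
wrist_force: [-0.2, 0.1, -0.9]
width: -0.0001
```

```bash
python3 meas.py|head -2; python3 - <<'E'
from cell import env
import cv2
cv2.imwrite("pics/n.png",env.grab_frame("wrist")["image"])
E
```

```text
[270.60487805 141.73658537] [260 135  22  14 205] [ 0.67309109 -0.00734314] 0.07161623146397242 6.9428044258194355
[261.39487179 186.34358974] [252 175  19  23 195] [0.5190527  0.02118748] 0.09090193979246015 155.85203630379246
```

View pics/n.png

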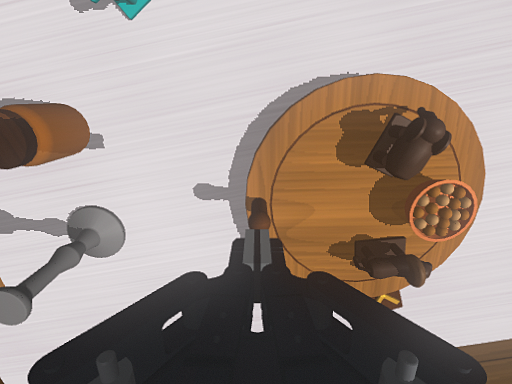

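View pics/m.png

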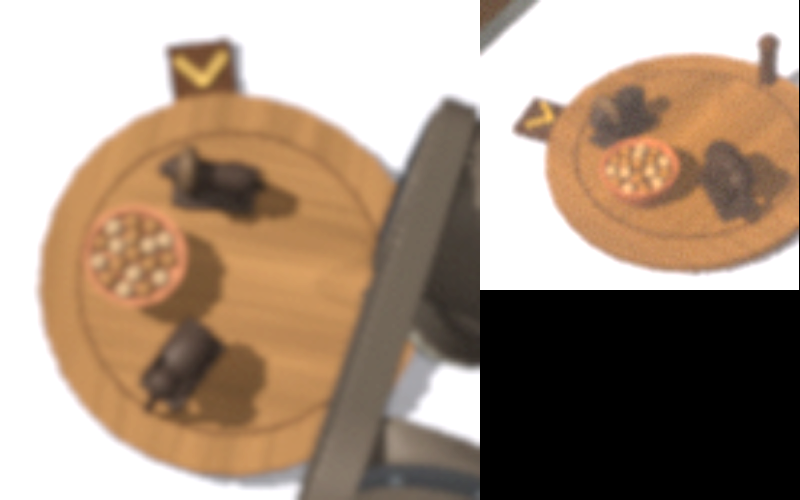

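```bash
python3 - <<'E'
from cell import env
from h import *
f=env.grab_frame("wrist");im=f["image"]
cv2.imwrite("pics/o.png",cv2.convertScaleAbs(cv2.resize(im[215:315,335:455],None,fx=5,fy=5,interpolation=cv2.INTER_CUBIC),alpha=1.6))
m=cv2.inRange(cv2.cvtColor(im,cv2.COLOR_BGR2HSV),(8,100,70),(30,255,255))
c=max(cv2.findContours(m,cv2.RETR_EXTERNAL,cv2.CHAIN_APPROX_NONE)[0],key=cv2.contourArea)[:,0]
P=plane(f,c,.032)[:,:2];C=np.array([.602,-.016])
for _ in range(8):
    d=np.linalg.norm(P-C,axis=1);k=abs(d-.169)<(.015 if _<4 else .005)
    Q=P[k];A=np.c_[2*Q,np.ones(len(Q))];x=np.linalg.lstsq(A,(Q**2).sum(1),rcond=None)[0];C=x[:2];r=np.sqrt(x[2]+C@C)
print(C,r,k.sum())
E
```

```text
[ 0.60291834 -0.01723125] 0.16732334328119228 478
```

View pics/o.png

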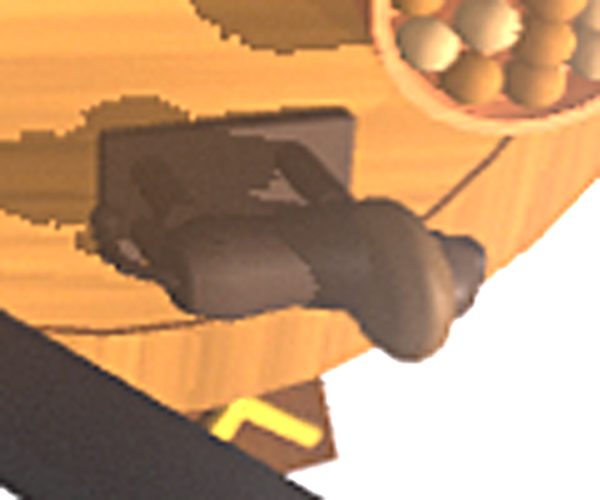

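```bash
python3 - <<'E'
from cell import env
from h import *
f=env.grab_frame("wrist");C=np.array([.6028,-.0165])
g=lambda u,z:plane(f,np.array(u,float)/5+[335,215],z)[:,:2]
az=lambda v:np.degrees(np.arctan2(v[1],v[0]))
P=g([(98,130),(352,108)],.040);d=P[1]-P[0];L=np.linalg.norm(d);d/=L
X=P.mean(0)+.020*np.array([d[1],-d[0]]);print(P,L,X,np.linalg.norm(X-C),az(X-C),"facing",az(d))
a=g([(245,405)],.014)[0];print("chevron apex",a,az(a-C))
e=g([(322,378),(335,458)],.014);u=(e[1]-e[0]);print("tongue edge",e,az(u))
o=env.observe();p,R=o["tcp_pos"],o["orientation"];z0=np.arctan2(R[1,2],R[0,2])
print(p,rel(p,R,(.686,-.006,.251),np.radians(140)),rel(p,R,(.686,-.006,.133),np.radians(140)))
E
```

```text
[[ 0.65927935 -0.03661831]
 [ 0.66583604  0.03679748]] 0.07370799883381887 [ 0.68247841 -0.00168952] 0.08104319343252867 10.529864518830808 facing 84.89650609655364
chevron apex [0.79011269 0.01277196] 8.881958188051785
tongue edge [[0.78386965 0.03875186]
 [0.81843263 0.04259606]] 6.346536234992638
[ 0.51813492 -0.15540664  0.24904472] [ 1.77707606e+02 -2.20484588e+00 -1.37549989e+02 -2.28716862e-03
  5.13338698e-01 -2.47636650e-04] [ 1.77667797e+02  1.15794849e+02 -1.37815513e+02 -2.28716862e-03
  5.13338698e-01 -2.47636650e-04]
```

Call:
drive_tool(deltas="0 30 0 -22 0 0 0;0 66 0 -49 0 0 0;0 102 0 -76 0 0 0;0 138 0 -103 0 0 0;0 168 0 -126 0 0 0;0 179 0 -135 0 0 0;0 179 20 -135 0 0 0;0 179 45 -135 0 0 0;0 179 65 -135 0 0 0;0 179 80 -135 0 0 0;0 179 80 -135 0 0 0")

```text
clock: 13.5
tcp_pos: [0.6828, -0.0048, 0.1677]
orientation: [[0.184, -0.004, -0.983], [0.983, 0.0, 0.184], [-0.001, -1.0, 0.004]]
wrist_force: [-0.2, -0.0, -0.4]
width: 0.0002
```

```bash
python3 - <<'E'
from cell import env
from h import *
s=env.grab_frame("side");w=env.grab_frame("wrist")["image"]
p=env.observe()["tcp_pos"];print(p,proj(s,[p,(.684,-.004,.108)]))
c=np.zeros((384,800,3),np.uint8);c[:,:420]=cv2.resize(s["image"][130:240,160:280],(420,384));c[:285,420:]=cv2.resize(w,(380,285))
cv2.imwrite("pics/p.png",cv2.convertScaleAbs(c,alpha=1.5))
E
```

```text
[ 0.68446964 -0.00473266  0.17042375] [[206.83022196 154.30131037]
 [208.33021734 168.77162129]]
```

View pics/p.png

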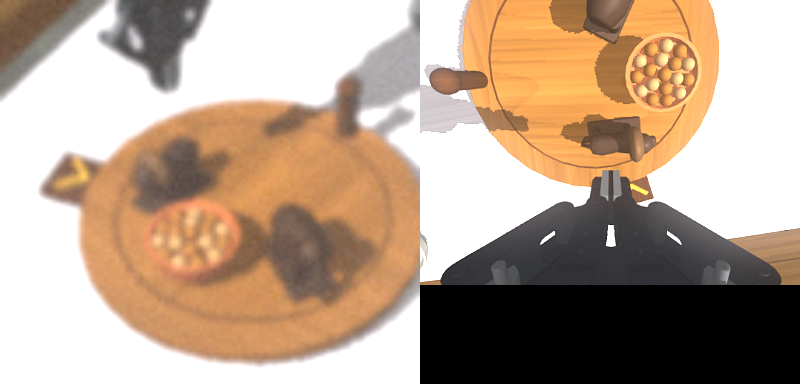

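Call:
drive_tool(deltas="0 0 8 0 0 0 0;0 0 16 0 0 0 0;0 0 24 0 0 0 0;0 0 31 0 0 0 0;0 0 36 0 0 0 0;0 0 36 0 0 0 0;0 0 36 0 0 0 0;0 0 36 0 0 0 0;0 0 36 0 0 0 0;0 0 36 0 0 0 0;0 0 36 0 0 0 0;0 0 36 0 0 0 0")

```text
clock: 14.8
tcp_pos: [0.6845, -0.0045, 0.1344]
orientation: [[0.184, 0.0, -0.983], [0.983, 0.0, 0.184], [0.0, -1.0, -0.0]]
wrist_force: [-0.5, 0.8, -0.1]
width: 0.0003
```

Call:
drive_tool(deltas="0 0 0 0 0 0 0;0 0 0 0 0 0 0;0 0 0 0 0 0 0;0 0 0 0 0 0 0;0 0 0 0 0 0 0;0 0 0 0 0 0 0;0 0 0 0 0 0 0;0 0 0 0 0 0 0;0 0 0 0 0 0 0;0 0 0 0 0 0 0;0 0 0 0 0 0 0;0 0 0 0 0 0 0")

```text
clock: 16.0
tcp_pos: [0.6845, -0.0045, 0.1343]
orientation: [[0.184, 0.0, -0.983], [0.983, -0.0, 0.184], [-0.0, -1.0, -0.0]]
wrist_force: [-0.3, 0.1, -0.4]
width: -0.0
```

Call:
drive_tool(deltas="0 0 0 0 0 0 0;0 0 0 0 0 0 0;0 0 0 0 0 0 0;0 0 0 0 0 0 0;0 0 0 0 0 0 0;0 0 0 0 0 0 0;0 0 0 0 0 0 0;0 0 0 0 0 0 0;0 0 0 0 0 0 0;0 0 0 0 0 0 0;0 0 0 0 0 0 0;0 0 0 0 0 0 0")

```text
clock: 17.2
tcp_pos: [0.6845, -0.0045, 0.1343]
orientation: [[0.184, -0.0, -0.983], [0.983, 0.0, 0.184], [0.0, -1.0, 0.0]]
wrist_force: [-0.1, -0.6, -0.2]
width: -0.0002
```

```bash
python3 - <<'E'
from cell import env
from h import *
s=env.grab_frame("side");w=env.grab_frame("wrist")["image"];t=env.grab_frame("top")["image"]
o=env.observe();print(o["clock"],o["tcp_pos"],o["wrist_force"])
c=np.zeros((384,800,3),np.uint8);c[:,:420]=cv2.resize(s["image"][130:240,160:280],(420,384));c[:285,420:]=cv2.resize(w,(380,285))
cv2.imwrite("pics/q.png",cv2.convertScaleAbs(c,alpha=1.5))
f=env.grab_frame("wrist")
E
```

```text
17.35 [ 0.68447119 -0.00449379  0.13428629] [ 0.17808405 -0.16498469  0.08075739]
```

View pics/q.png

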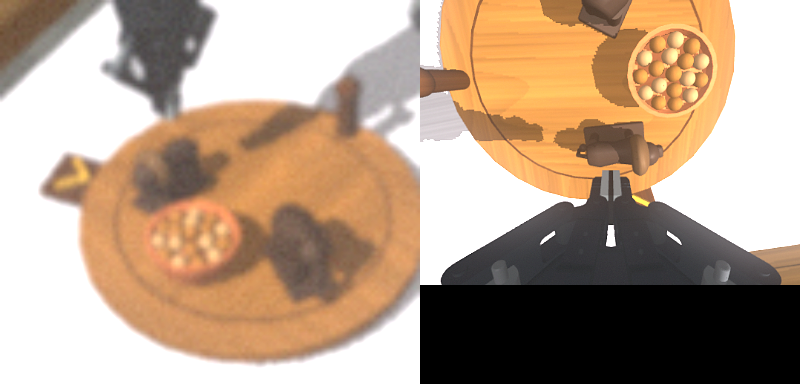

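```bash
python3 -c "
from cell import env
print(env.finish_job())"
```

```text
the job is handed in; nothing more can be done
None
```

I pushed the knob about 107° round with the shut fingertips until the lion stood at the arrow. The wrist force read about 3 N at most. I then backed off, lifted clear and brought the fingertips above the lion's back. I held them there for over 2 s and handed in the job at about 17.4 s, with the hand still pointing.

**Lion at the arrow:** after release, the lion measured 6.9° from the top view and 10.5° from the wrist view. The arrow measured between 6.3° and 8.9°. The two views disagree by about 4°, but that puts the lion within roughly 6 mm of its place, against the 18 mm allowed.

**Pointing:** the fingertips are at (0.684, -0.004, 0.134), about 26 mm above the top of the mane and within about 4 mm sideways of the lion's measured centre. The wrist force is near zero.

**Everything else:** the last pictures show the lion, elephant and bowl upright and untouched. I did not measure the other shelf items again at the end, but the hand never came down near them.

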